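# Preset the flow valve of the permeability kit

### The arm

A 6-joint arm with a two-finger parallel gripper is mounted at the origin on the work surface. World frame = base frame: x ahead of the robot, y to its left, z up, the work surface at z = 0. Lengths are in m, angles in rad, forces in N, time in s.
With the tool pointing down it reaches from about 0.325 to 0.85 m from the base axis. Payload 15.5 kg.
Tool frame: the origin (TCP) lies at the very end of the fingers, on their centre line; the grasp point (between the pads) lies 19 mm behind it; z points along the fingers, y is the line along which they close (so a half turn about z gives the same grasp; the last joint's range is limited). The gripper opens to 91 mm and grips with 3 to 60 N. Pads are 32 mm wide; open, the fingers measure 118 mm over their backs; the gripper's body (76 mm by 178 mm) begins 60 mm behind the grasp point.
Start: joints at [1.03, 0.494, 1.345, -0, 1.302, -0.096], TCP at [0.269, 0.564, 0.214] pointing down, gripper open.
Joint ranges: [-2.91, 2.91], [-0.82, 2.16], [0.22, 2.67], [-1.22, 4.37], [0.12, 2.79], [-3.08, 3.08]. Speed limits (rad/s): [1.89, 1.89, 2.57, 3.01, 3.01, 3.01].

### API

Orientations are given as a rotation vector (axis times angle).
In Python, from plant import manip, eyes, outline_of gives the robot as it stands.
- The arm moves only by the tool play_rows, never from a script. Its argument "series" is text: rows parted by semicolons, each of 5 numbers parted by spaces: the shift along the tool's x, y, z in cm, then the turn about the tool's z in rad, then the closure, from 0 (fully open) to 1 (shut). In form: dx dy dz yaw fingers; .... A call has 1 to 8 rows; each row is the pose to reach, as a shift and turn from the pose commanded when the call began, along the tool's axes at that moment; what a row does not reach only later rows make up. A row lasts 1/12 s, in which the tool goes at most 41.7 mm and 7.16 degrees, less where a joint would pass 70% of its speed; a pose out of reach is approached as far as the arm can. A call with a gripper value outside its range is refused whole. The fingers move at their own pace and stop on an object; "grip_force" is the grip in N (left out, the last holds). Time passes only in rows, so rows that repeat a pose let the fingers close. It gives the time, the measured TCP pose, the force, the opening and the grip force at its end, in the units of the state.
- manip.observe(): the state, without advancing time (a new reading comes with each control period).
- eyes.get_image(name): name is "side" or "top"; returns a dict with "color" (420x560x3 uint8, red, green, blue), "fx", "fy", "cx", "cy" (pixels), "xyz" and "attitude" of the camera in the world. Camera axes: x right, y up, looking along -z (the intrinsics and any distortion apply to the point x, -y, -z); pixel columns grow to the right and rows downward; lengths in m; the calibration is good to about 2 mm. A picture is of the moment at which its call begins. There is no depth.
- manip.hand_in(): hands the job in; it is judged then, once.
Trained networks look in a picture, given as the dict that the camera call returned (one of the last four; its "shot" number tells which), for a name from the list of things; names that differ only in an ending like _2 or _b are one class to them, and where a whole thing is asked for, a point or a joint stands for the part that bears it (a point fixed in the world has none). Each returns a list of dicts, best first, with "score" (0 to 1); they miss things now and then, are a little off and sometimes report something else, mostly with a low value. They report only what shows in the picture. A call takes as long as a camera call.
- outline_of(picture, query): "pixels" (420x560 bool, what is visible of it) and "extent" ([left, top, right, bottom] in pixels, round what is visible of it).
The state is a dict: "time": time; "joints": joint angles; "joint_velocities": joint speeds; "tau": joint torques, N m; "tool_pos": TCP position; "tcp_rot": TCP orientation; "force": force on the tool from outside, world axes, zero at the start; "torque": the same for the moment, N m; "width": opening from 0.0 (shut) to 1.0 (fully open); "finger_force": force on a finger pad.
Only numpy, scipy, OpenCV 4.12 (cv2) and the standard library are available. Lean on these libraries where they do the work, as an engineer would, in place of code of your own. Each camera call takes 0.05 s, during which the arm holds its last target. There are 200 camera calls.

### The job

Get the orange permeability test case ready for a run: lift its lid by the steel bar and lay it back until it rests on its hinge stop, without letting it drop or slam. Then wind the red handwheel by its black revolving handle clockwise until the valve is fully closed on its stop, and from there back it off exactly two full turns. Finish with the handle still gripped between the fingers, ready to shut the flow off again, and leave everything else on the bench, and the spare coupling in the case, where it is.

Things in the scene. Friction and masses are not known exactly. Their poses are not given: they have to be found in the camera images.
- case: Orange transit case that stays put, 360 x 240 mm, base 100 mm high, 158 mm with the lid shut. Origin at the centre of its underside, x along the 360 mm side, z up. Lid hinge at the +y rim (y +120, z 100 mm), free edge and two open latches at -y. Inside: valve and handwheel at x +60, y -20; round gauge 63 mm wide, top at z 87, at x -105, y -20; pipe. Walls 5 mm.
- lid_hinge (a point): Point on the lid's hinge axis at the middle of its length, 100 mm above the bench; the axis runs along the case's x. Does not move when the lid does.
- lid (a joint): Lid angle, rad: 0 shut, grows as the free edge lifts, 1.85 resting on the hinge stop (16 degrees back past upright). The lid is a shell 360 x 240 x 58 mm of 0.4 to 0.8 kg on a nearly free hinge: let go well before upright it falls shut, let go past upright it falls back on the stop and stays there.
- lid_bar (a point): Middle of the steel lifting bar on the lid: round, 12 mm thick, along the case's x, 112 mm clear between its posts, its centre 35 mm above the lid's top face and 25 mm in from the lid's free edge. With the lid shut it is 215 mm level from the hinge axis and 93 mm above it (193 mm above the bench), so it swings about the hinge at 234 mm radius. Moves with the lid.
- wheel (a joint): Valve opening, rad, counted over all turns: 0 closed on its hard stop, grows anticlockwise seen from above, 12.57 at two full turns open, 22 at most; starts anywhere from 2.5 to 7. Steady drag of about 0.2 N m; stays where it is left. Where the handle stands when the valve is closed differs from case to case.
- wheel_axis (a point): Centre of the red three-spoked handwheel (112 mm across, rim 12 mm thick, rim top 98 mm above the bench), on the vertical axis it turns about, 98 mm above the bench. Does not move when it turns.
- handle: The black revolving handle standing upright on the wheel rim, 50 mm from the wheel's axis: a barrel 24 mm in diameter and 46 mm tall that spins freely about its own vertical axis. Origin at the centre of its foot, 99 mm above the bench; z up.
- handle_grip (a point): Centre of the handle's barrel, 24 mm above its foot, 123 mm above the bench.
- coupling: Spare brass and steel coupling, 32 mm across, 34 mm tall, standing in the foam pocket inside the case. Leave alone.
- tin_a: Round aluminium sample tin, 63 mm across, 40 mm tall, beside the case. Origin under its centre. Leave alone.
- tin_b: Another aluminium sample tin, the same size, beside the case. Leave alone.
- wrench: Steel wrench 190 mm long lying on the bench. Leave alone.
- sieve: Brass test sieve, 200 mm across, 50 mm tall. Origin under its centre. Leave alone.
- permeameter: Black permeameter cell with steel end plates, 124 mm across, 165 mm tall. Origin under its centre. Leave alone.
- wash_bottle: White wash bottle with a red cap, 64 mm across, 170 mm tall. Origin under its centre. Leave alone.

How it is judged:
On the way, in this order (a step that is already met when the one before it is completed fails the run):
1. the lid rests on its hinge stop (value of joint lid above 1.78 rad), for 0.2 s.
2. with the lid open, the valve is fully closed on its stop (value of joint wheel below 0.06 rad and value of joint lid above 1.7 rad), for 0.1 s.
At the end, for the whole second after the job is handed in: The valve stands two full turns open from its closed stop (12.57 rad, within 0.2 rad or 11 degrees) and is still, the lid rests on its stop (above 1.78 rad), and the handle is gripped between the fingers (more than 2 N, the grasp point within 20 mm of the handle's axis and 40 mm of its middle) (value of joint wheel between 12.366 and 12.766 rad and velocity of joint wheel between -0.1 and 0.1 rad/s and value of joint lid above 1.78 rad and contact force between the fingers and handle above 2 N and horizontal distance between the grasp point and handle_grip below 0.02 m and distance between the grasp point and handle_grip below 0.04 m); the arm keeps its last pose, push and grip.
It fails at once if the lid drops or slams (faster than 4 rad/s either way) (velocity of joint lid above 4 rad/s or velocity of joint lid below -4 rad/s).
It fails at once if another thing on the bench or the spare coupling is moved more than 30 mm (distance of any of coupling, tin_a, tin_b, wrench, sieve, permeameter, wash_bottle from where it was at the start of the episode above 0.03 m).
It also fails if it takes over 72 s, if anything falls off the work surface, if the arm or the gripper's body presses on something with over 40 N, if the wrist force passes 120 N, or if a joint passes its speed limit or range.

## Working session

There is one attempt and no reset: what is moved stays moved. The work goes in short steps, Python scripts to look and compute and a tool call to move; the robot and the scene stay as the last step left them, time stands still between calls to the robot, and variables do not carry over. Pictures are saved under pics/ and viewed, at most 10 in all, crops included, and the job is handed in when it is done.

Besides the shell and the picture viewer there is one more tool, called after "Request:" as name(argument=value, ...) on one line, values as JSON. play_rows: Moves the arm, as the interface text tells. Its arguments: {"type":"object","properties":{"series":{"type":"string"},"grip_force":{"type":"number"}},"required":["series"]}

```bash
ls; mkdir -p pics
cat > h.py <<'E'
import numpy as np, cv2
from scipy.spatial.transform import Rotation as R
from plant import manip, eyes, outline_of
def cam(p):
    a=np.array(p["attitude"]);return R.from_rotvec(a) if a.shape==(3,) else (R.from_matrix(a) if a.shape==(3,3) else R.from_quat(a))
def ray(p,u,v):
    d=np.array([(u-p["cx"])/p["fx"],-(v-p["cy"])/p["fy"],-1.]);return np.array(p["xyz"]),cam(p).apply(d)
def atz(p,u,v,z):
    o,d=ray(p,u,v);return o+d*(z-o[2])/d[2]
def proj(p,X):
    c=cam(p).inv().apply(np.array(X)-np.array(p["xyz"]));return p["cx"]+p["fx"]*c[...,0]/-c[...,2],p["cy"]-p["fy"]*c[...,1]/-c[...,2]
def save(p,n): cv2.imwrite("pics/"+n,p["color"][...,::-1])
E
python3 - <<'E'
from h import *
s=manip.observe();print(s)
for n in("side","top"):
    p=eyes.get_image(n);save(p,n+"0.png");print(n,{k:v for k,v in p.items() if k!="color"})
    for q in("case","lid_bar","wheel","handle","coupling","tin_a","wrench","sieve","permeameter","wash_bottle"):
        for r in outline_of(p,q)[:2]:
            m=r["pixels"];v,u=np.nonzero(m);print(q,round(r["score"],2),r["extent"],u.mean().round(1),v.mean().round(1),m.sum())
E
```

```text
pics
{'time': 0.0, 'joints': array([ 1.02947778e+00,  4.94170838e-01,  1.34612852e+00, -2.45385996e-05,
        1.30250570e+00, -9.54942587e-02]), 'joint_velocities': array([ 0.00142459,  0.00079941,  0.00064204, -0.00037231,  0.00119643,
        0.00024239]), 'tau': array([-1.44378610e-04, -8.78802967e+01, -3.81870031e+01,  7.08131120e-02,
        5.31190401e-02, -2.06286973e-04]), 'tool_pos': array([0.26930491, 0.56358033, 0.21334683]), 'tcp_rot': array([-6.94424878e-01, -3.06351623e+00,  1.82014929e-03]), 'force': array([-0.31309771,  0.20083637, -0.1234004 ]), 'torque': array([ 0.02853307,  0.03812115, -0.02533119]), 'finger_force': 0.0, 'width': 1.0008175006698312}
side {'fx': 408.78819958230247, 'fy': 408.78819958230247, 'cx': 274.9710829647934, 'cy': 202.66090722898258, 'xyz': array([-0.00188859, -0.75357843,  0.69266785]), 'attitude': array([ 1.01308056, -0.3201864 , -0.51334186]), 'shot': 1}
case 0.76 [210.1, 170.9, 373.4, 310.4] 288.9 235.4 14666
case 0.23 [325.7, 325.1, 368.2, 408.1] 348.5 370.5 2523
lid_bar 0.68 [210.5, 172.0, 369.0, 275.5] 289.5 220.2 9791
lid_bar 0.31 [
[... 458 characters left out ...]
'fx': 482.05614908387275, 'fy': 482.05614908387275, 'cx': 275.79711101697376, 'cy': 209.79840810108863, 'xyz': array([0.41769742, 0.02723498, 1.45591471]), 'attitude': array([ 0.07699815, -0.07312317, -1.54290771]), 'shot': 2}
case 0.66 [243.5, 139.6, 344.1, 275.9] 294.1 208.7 11757
lid_bar 0.72 [243.9, 137.4, 347.4, 280.7] 294.4 208.6 11675
tin_a 0.75 [344.8, 220.5, 365.7, 241.0] 355.0 230.2 384
tin_a 0.71 [344.1, 170.2, 363.7, 191.7] 351.4 181.5 381
wrench 0.86 [365.4, 165.8, 385.1, 226.0] 374.9 195.6 438
permeameter 0.8 [104.0, 242.1, 160.4, 285.7] 131.8 262.4 2102
permeameter 0.29 [243.8, 140.5, 344.2, 277.2] 294.2 208.6 11864
wash_bottle 0.63 [416.4, 260.1, 453.5, 281.5] 433.2 271.1 701
```

Run:
```python
import cv2
a=cv2.imread("pics/side0.png");b=cv2.imread("pics/top0.png")
x=cv2.resize(a[140:340,170:420],(800,640))[:600]
cv2.imwrite("pics/sc.png",cv2.resize(a[150:330,190:420],(766,600),interpolation=3))
cv2.imwrite("pics/tc.png",cv2.resize(b[110:310,210:410],(600,600),interpolation=3))
```

```text
(no output)
```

View pics/tc.png

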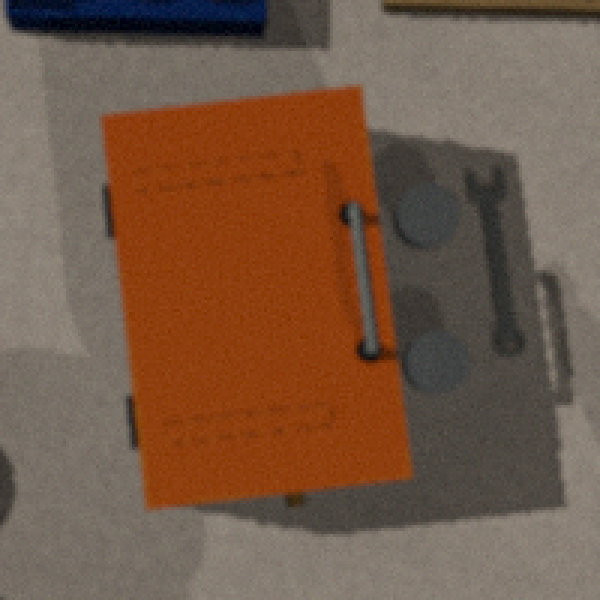

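View pics/sc.png

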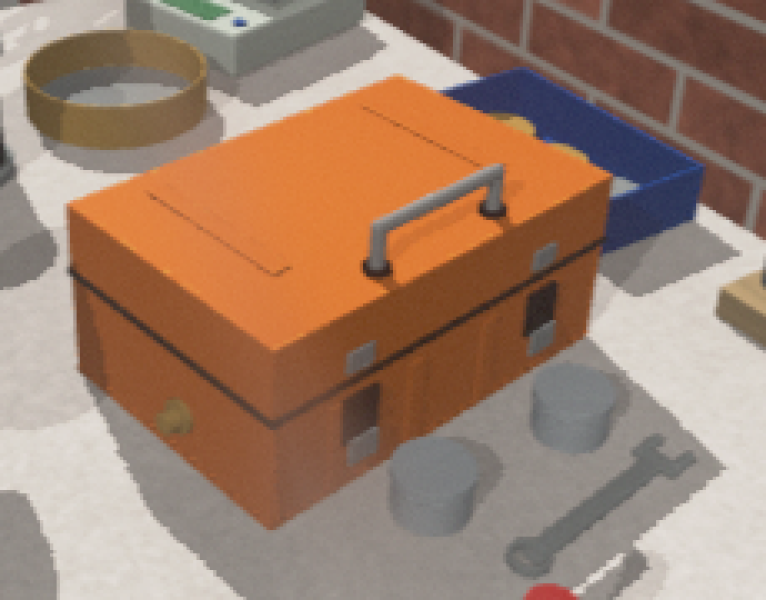

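Both views show the shut case with the bar on the −y (right in top view) side. In the top picture the bar runs from about px (327,180) to (333,226), and the lid corners are clear. Next I fit the case pose to these points.

```bash
cat >> h.py <<'E'
def T(q,X): # case->world
    c,s=np.cos(q[2]),np.sin(q[2]);X=np.atleast_2d(X).astype(float)
    return np.c_[q[0]+c*X[:,0]-s*X[:,1],q[1]+s*X[:,0]+c*X[:,1],X[:,2]]
E
python3 - <<'E'
from h import *
from scipy.optimize import least_squares
t=eyes.get_image("top");s=eyes.get_image("side")
tp=np.array([[102,116],[360,87],[412,478],[148,508],[352,210],[370,348]])/3+[210,110]
C=[[.18,.12,.158],[.18,-.12,.158],[-.18,-.12,.158],[-.18,.12,.158],[.062,-.095,.193],[-.062,-.095,.193]]
sp=np.array([[68,205],[397,76],[611,175],[275,350],[270,527],[378,228],[498,174]])/3.333+[190,150]
D=[[-.18,.12,.158],[.18,.12,.158],[.18,-.12,.158],[-.18,-.12,.158],[-.18,-.12,0],[-.062,-.095,.193],[.062,-.095,.193]]
f=lambda q:np.r_[(np.c_[proj(t,T(q,C))]-tp).ravel(),(np.c_[proj(s,T(q,D))]-sp).ravel()]
r=least_squares(f,[.43,-.02,.1],loss="soft_l1");print(r.x,f(r.x).round(1))
q=r.x
for n,X in dict(bar=[0,-.095,.193],hinge=[0,.12,.1],wheel=[.06,-.02,.098]).items():print(n,T(q,X))
E
```

```text
[ 0.54796839 -0.02002516  0.14633742] [-0.5 -0.1  0.4 -0.7  0.6  0.2 -0.5  1.   1.  -0.4  1.2  0.  -0.9 -1.
  0.2 -1.2  0.6 -0.7 -0.4 -0.2 -0.   0.9  0.2 -0.8 -0.6 -1.5]
bar [[ 0.56182088 -0.11400978  0.193     ]]
hinge [[0.53047051 0.09869225 0.1       ]]
wheel [[ 0.61024341 -0.03106246  0.098     ]]
```

```bash
cat >> h.py <<'E'
Q=np.array([.54797,-.02003,.14634])
def rel(W,s=None): # world targets -> tool shift, cm
    s=s or manip.observe();return (R.from_rotvec(s["tcp_rot"]).inv().apply(np.atleast_2d(W)-s["tool_pos"])*100).round(2)
def yawto(a,s=None):
    s=s or manip.observe();y=R.from_rotvec(s["tcp_rot"]).apply([0,1,0]);w=a-np.arctan2(y[1],y[0]);return -((w+np.pi/2)%np.pi-np.pi/2)
E
python3 - <<'E'
from h import *
print(rel([[.269,.564,.32],[.562,-.114,.32]]),yawto(Q[2]+np.pi/2))
E
```

```text
[[ 5.000e-02 -1.000e-02 -1.061e+01]
 [-5.562e+01 -4.855e+01 -1.061e+01]] -0.5921397813364075
```

Request:
play_rows(series="0 0 -6 0 0; 0 0 -10.6 0 0; -3 -2.6 -10.6 -0.1 0; -6 -5.2 -10.6 -0.2 0; -9 -7.8 -10.6 -0.3 0; -12 -10.4 -10.6 -0.4 0; -15 -13 -10.6 -0.5 0; -18 -15.6 -10.6 -0.592 0", grip_force=12)

```text
time: 1.87
tool_pos: [0.3649, 0.3438, 0.3201]
tcp_rot: [-0.238, 3.132, 0.0]
force: [1.0, 0.6, 0.2]
width: 1.002
finger_force: 0.0
```

```bash
python3 -c "
from h import *
print(rel([[.562,-.114,.25],[.562,-.114,.178]]),yawto(Q[2]+np.pi/2))"
```

```text
[[-12.57 -48.23   7.01]
 [-12.56 -48.24  14.21]] 0.005330313124559449
```

Request:
play_rows(series="-1 -3.8 0 0 0; -2 -7.6 0 0 0; -3 -11.4 0 0 0; -4 -15.2 0 0 0; -5 -19 0 0 0; -6 -22.8 0 0 0; -7 -26.6 0 0 0; -8 -30.4 0 0 0")

```text
time: 2.53
tool_pos: [0.4884, 0.0545, 0.3202]
tcp_rot: [-0.229, 3.133, -0.0]
force: [1.4, 1.1, 0.6]
width: 0.998
finger_force: 0.0
```

Request:
play_rows(series="-1 -3.8 1 0 0; -2 -7.6 2 0 0; -3 -11.4 3 0 0; -4 -15 4 0 0; -4.5 -17.5 5 0 0; -4.5 -17.7 6 0 0; -4.5 -17.7 6 0 0; -4.5 -17.7 6 0 0")

```text
time: 3.2
tool_pos: [0.5578, -0.1117, 0.2596]
tcp_rot: [0.229, -3.132, -0.001]
force: [-0.2, 0.4, 0.1]
width: 1.001
finger_force: 0.0
```

Run:
```python
from h import *
print(manip.observe()["tool_pos"],rel([[.562,-.114,.179]]),yawto(Q[2]+np.pi/2))
a=eyes.get_image("side");cv2.imwrite("pics/s1.png",cv2.resize(a["color"][80:320,180:440,::-1],(650,600),interpolation=3))
```

```text
[ 0.55783797 -0.11166536  0.25963079] [[-0.39 -0.3   8.06]] -0.00048575002476036744
```

View pics/s1.png

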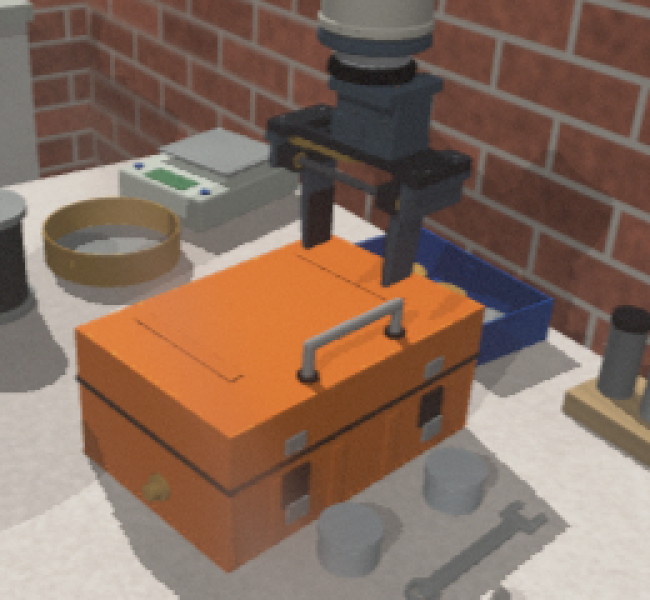

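The fingers straddle the bar in y, with tips near (317,240) and (400,280) and the bar middle at about (353,325). The alignment fits, so I descend and close.

Request:
play_rows(series="-0.4 -0.3 3 0 0; -0.4 -0.3 6 0 0; -0.4 -0.3 8 0 0.3; -0.4 -0.3 8 0 0.7; -0.4 -0.3 8 0 1; -0.4 -0.3 8 0 1; -0.4 -0.3 8 0 1; -0.4 -0.3 8 0 1")

```text
time: 3.92
tool_pos: [0.5635, -0.1145, 0.1815]
tcp_rot: [-0.23, 3.131, -0.001]
force: [-0.4, 0.7, -0.4]
width: 0.593
finger_force: 0.0
```

Request:
play_rows(series="0 0 0 0 1; 0 0 0 0 1; 0 0 0 0 1")

```text
time: 4.17
tool_pos: [0.5629, -0.1146, 0.1802]
tcp_rot: [-0.229, 3.133, -0.0]
force: [-0.8, -0.9, 0.7]
width: 0.374
finger_force: 0.0
```

Run:
```python
from h import *
s=manip.observe();print(s["tool_pos"],s["force"])
th=np.r_[np.arange(0,1.6,.1),np.arange(1.6,1.9,.04)]
a=.4083+th;X=np.c_[0*a,.12-.234*np.cos(a),.1+.234*np.sin(a)-.0135]
W=T(Q,X);W0=T(Q,[0,-.095,.193-.0135])
r=(R.from_rotvec(s["tcp_rot"]).inv().apply(W-W0)*100).round(2)
for t,v in zip(th,r):print(round(t,2),v)
```

```text
[ 0.56286855 -0.11455854  0.1802481 ] [-0.78766167 -0.87317321  0.73746075]
0.0 [0.   0.02 0.01]
0.1 [-0.    1.06 -2.09]
0.2 [-0.    2.3  -4.07]
0.3 [-0.    3.73 -5.92]
0.4 [-0.    5.34 -7.62]
0.5 [-0.    7.11 -9.15]
0.6 [ -0.     9.02 -10.5 ]
0.7 [ -0.    11.06 -11.64]
0.8 [ -0.    13.2  -12.58]
0.9 [ -0.    15.43 -13.3 ]
1.0 [ -0.    17.71 -13.8 ]
1.1 [ -0.    20.04 -14.06]
1.2 [ -0.    22.37 -14.09]
1.3 [ -0.    24.7  -13.88]
1.4 [  0.    27.   -13.45]
1.5 [  0.    29.25 -12.79]
1.6 [  0.    31.41 -11.9 ]
1.64 [  0.    32.25 -11.49]
1.68 [  0.    33.07 -11.04]
1.72 [  0.    33.88 -10.56]
1.76 [  0.    34.66 -10.05]
1.8 [ 0.   35.43 -9.51]
1.84 [ 0.   36.17 -8.94]
1.88 [ 1.000e-02  3.688e+01 -8.340e+00]
```

Request:
play_rows(series="0 0 0 0 1; 0 0 0 0 1; 0 0 0 0 1; 0 0 0 0 1; 0 0 0 0 1; 0 0 0 0 1; 0 0 0 0 1")

```text
time: 4.75
tool_pos: [0.5629, -0.1152, 0.18]
tcp_rot: [-0.229, 3.133, -0.002]
force: [-0.5, -5.1, -0.6]
width: 0.129
finger_force: 12.0
```

Request:
play_rows(series="0 0.5 -1 0 1; 0 1.05 -2.1 0 1; 0 1.65 -3.1 0 1; 0 2.3 -4.1 0 1; 0 3 -5 0 1; 0 3.7 -5.9 0 1; 0 4.5 -6.8 0 1; 0 5.3 -7.6 0 1")

```text
time: 5.42
tool_pos: [0.5554, -0.0636, 0.2573]
tcp_rot: [-0.228, 3.132, -0.006]
force: [-2.8, -13.7, 9.4]
width: 0.125
finger_force: 12.0
```

The force is radial: my circle runs slightly inside the true one. I'll bias the command outward a little.

Request:
play_rows(series="0 0.7 -1 0 1; 0 1.6 -1.8 0 1; 0 2.5 -2.5 0 1; 0 3.5 -3.15 0 1; 0 4.5 -3.75 0 1; 0 5.5 -4.3 0 1; 0 6.6 -4.8 0 1; 0 7.7 -5.2 0 1")

```text
time: 6.08
tool_pos: [0.5439, 0.0148, 0.309]
tcp_rot: [-0.229, 3.132, -0.001]
force: [-1.5, -5.6, 9.5]
width: 0.128
finger_force: 12.0
```

Request:
play_rows(series="0 1.1 -0.55 0 1; 0 2.2 -0.95 0 1; 0 3.4 -1.2 0 1; 0 4.5 -1.4 0 1; 0 5.7 -1.6 0 1; 0 6.9 -1.7 0 1; 0 8 -1.75 0 1; 0 9.2 -1.7 0 1")

```text
time: 6.75
tool_pos: [0.5303, 0.1063, 0.3252]
tcp_rot: [-0.229, 3.133, 0.0]
force: [1.6, 0.4, 4.3]
width: 0.129
finger_force: 12.0
```

Request:
play_rows(series="0 1.2 0.1 0 1; 0 2.3 0.2 0 1; 0 3.5 0.4 0 1; 0 4.6 0.6 0 1; 0 5.8 0.95 0 1; 0 6.9 1.3 0 1; 0 8 1.7 0 1; 0 9 2.15 0 1")

```text
time: 7.42
tool_pos: [0.517, 0.1954, 0.3029]
tcp_rot: [0.23, -3.133, -0.0]
force: [3.4, -0.4, -0.9]
width: 0.126
finger_force: 12.0
```

Request:
play_rows(series="0 0.8 0.4 0 1; 0 1.6 0.85 0 1; 0 2.4 1.3 0 1; 0 3.2 1.8 0 1; 0 4 2.4 0 1; 0 4.5 2.75 0 1; 0 4.7 2.9 0 1; 0 4.7 2.9 0 1")

```text
time: 8.08
tool_pos: [0.5103, 0.2411, 0.2739]
tcp_rot: [0.23, -3.133, 0.0]
force: [1.2, 1.9, -1.1]
width: 0.128
finger_force: 12.0
```

Request:
play_rows(series="0 0.2 0 0 0.76; 0 0.4 0 0 0.76; 0 0.5 0 0 0.76; 0 0.5 0 0 0.76; 0 0.5 -1.5 0 0.76; 0 0.6 -3 0 0.76; 0 1.2 -6 0 0.76; 0 1.6 -9 0 0.76")

```text
time: 8.75
tool_pos: [0.5075, 0.2563, 0.365]
tcp_rot: [0.229, -3.131, 0.001]
force: [1.4, 0.1, -0.0]
width: 0.242
finger_force: 0.0
```

Run:
```python
from h import *
s=manip.observe();print(s["tool_pos"],s["force"],s["width"])
a=eyes.get_image("side");b=eyes.get_image("top")
cv2.imwrite("pics/2.png",np.hstack([cv2.resize(x["color"][y:y+260,150:410,::-1],(400,400),interpolation=3) for x,y in((a,60),(b,80))]))
for p in(a,b):
    for q in("wheel","handle"):
        for r in outline_of(p,q)[:2]:
            v,u=np.nonzero(r["pixels"]);print(q,r["score"],r["extent"],u.mean(),v.mean(),len(u))
```

```text
[0.50754875 0.25628107 0.36503935] [ 1.38042686  0.0823021  -0.02100192] 0.24156344618219833
wheel 0.63 [294.8, 212.6, 332.4, 237.9] 311.10683012259193 223.94045534150612 571
handle 0.6 [240.4, 240.9, 253.1, 254.1] 245.5 245.34027777777777 144
wheel 0.97 [277.7, 169.2, 320.3, 211.1] 297.777950310559 189.5450310559006 644
handle 0.4 [300.3, 197.9, 306.3, 210.6] 300.7121212121212 204.5151515151515 66
```

View pics/2.png

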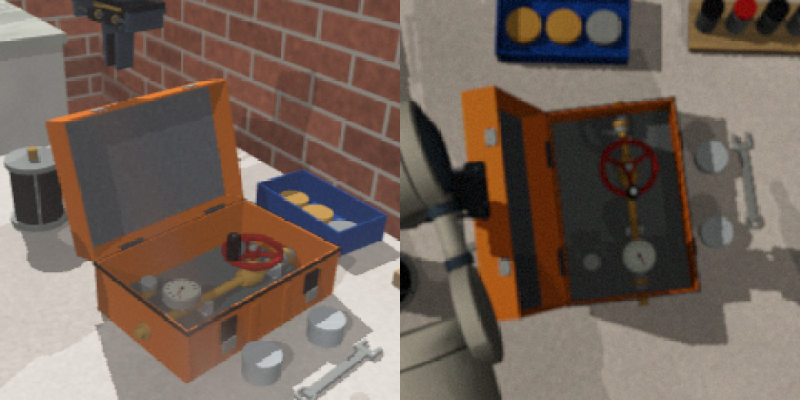

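The lid is open. The handle shows in the top view at px ~(301,205), with the wheel at ~(298,189); in the side view the handle is at ~(302,216).

Run:
```python
from h import *
from scipy.optimize import minimize_scalar
a=eyes.get_image("side");b=eyes.get_image("top")
w=T(Q,[.06,-.02,.098])[0]; print("wheel",w, "seen",atz(b,297.8,189.5,.098),atz(b,299,190.1,.098))
r=outline_of(b,"handle")[0]; print(r["extent"])
h=atz(b,300.8,204.8,.14);print("handle",h,np.linalg.norm((h-w)[:2]),np.degrees(np.arctan2(*(h-w)[1::-1])))
print("side check",proj(a,np.array([h[0],h[1],.123])))
print(rel([[.5,.2,.40]]),yawto(Q[2]),manip.observe()["joints"])
ang=np.arctan2(*(h-w)[1::-1]);g=[w[0]+.05*np.cos(ang),w[1]+.05*np.sin(ang)];print(g,rel([[*g,.24],[*g,.108]]))
```

```text
wheel [ 0.61024505 -0.03106713  0.098     ] seen [ 0.60787416 -0.02860551  0.098     ] [ 0.60624546 -0.03205158  0.098     ]Traceback (most recent call last):
  File "<stdin>", line 5, in <module>
IndexError: list index out of range
```

Run:
```python
from h import *
a=eyes.get_image("side");b=eyes.get_image("top")
w=T(Q,[.06,-.02,.098])[0]
h=atz(b,300.8,204.8,.14);print("handle",h,np.linalg.norm((h-w)[:2]),np.degrees(np.arctan2(*(h-w)[1::-1])))
u,v=proj(a,np.array([h[0],h[1],.123]));print("side check",u,v)
c=a["color"].astype(int)[195:240,285:325];m=(c.max(2)<60);vv,uu=np.nonzero(m);print("dark",uu.mean()+285,vv.mean()+195,len(uu))
ang=np.arctan2(*(h-w)[1::-1]);g=[w[0]+.05*np.cos(ang),w[1]+.05*np.sin(ang)];print(g,rel([[*g,.40],[*g,.24],[*g,.108]]),yawto(Q[2]),manip.observe()["joints"])
```

```text
handle [ 0.5598564  -0.03605402  0.14      ] 0.0506348239106604 -174.34792981592955
side check 300.53589315099816 219.01143485272902
dark 300.51079136690646 218.9064748201439 139
[np.float64(0.5604881333095365), np.float64(-0.03599149961233154)] [[ -0.94 -29.69  -3.61]
 [ -0.95 -29.68  12.39]
 [ -0.97 -29.68  25.59]] 1.5704839560211727 [ 3.62372094e-01  3.05187242e-01  1.24345785e+00 -1.47244306e-06
  1.59402894e+00 -1.35445177e+00]
```

Request:
play_rows(series="0 0 -2 0 0.7; 0 -2 -3.6 0 0.5; -0.2 -5.5 -3.6 0.1 0.4; -0.4 -9 -3.6 0.2 0.4; -0.6 -12.5 -3.6 0.32 0.4; -0.8 -16 -3.6 0.44 0.4; -1 -19.5 -3.6 0.56 0.4; -1 -23 -3.6 0.68 0.4")

```text
time: 9.97
tool_pos: [0.5517, 0.0287, 0.4001]
tcp_rot: [-0.837, -3.028, 0.0]
force: [0.6, -0.2, -0.4]
width: 0.597
finger_force: 0.0
```

Request:
play_rows(series="0 0 0 0.12 0.4; 0 0 0 0.24 0.4; 0 0 0 0.36 0.4; 0 0 0 0.48 0.4; 0 0 0 0.6 0.4; 0 0 0 0.72 0.4; 0 0 0 0.84 0.4; 0 0 0 0.89 0.4")

```text
time: 10.63
tool_pos: [0.5515, 0.0304, 0.4001]
tcp_rot: [-2.061, -2.371, 0.0]
force: [0.9, -0.9, 0.7]
width: 0.602
finger_force: 0.0
```

Run:
```python
from h import *
g=[.5605,-.036];print(manip.observe()["tool_pos"],rel([[*g,.24],[*g,.108]]),yawto(Q[2]),manip.observe()["joints"],manip.observe()["width"])
```

```text
[0.55147111 0.03036547 0.40009158] [[-6.700e+00 -2.000e-02  1.601e+01]
 [-6.700e+00 -1.000e-02  2.921e+01]] -0.00684272774264838 [-5.31192566e-02  2.63149299e-01  1.21060780e+00  7.41518906e-06
  1.66833103e+00 -1.92615784e-01] 0.6016039757685254
```

Request:
play_rows(series="-3.5 0 1 0 0.4; -6.7 0 3 0 0.4; -6.7 0 7 0 0.4; -6.7 0 11 0 0.4; -6.7 0 14 0 0.4; -6.7 0 16 0 0.4; -6.7 0 17 0 0.4; -6.7 0 17 0 0.4")

```text
time: 11.3
tool_pos: [0.5603, -0.0358, 0.2284]
tcp_rot: [-2.05, -2.376, 0.003]
force: [-0.5, 0.0, -0.9]
width: 0.601
finger_force: 0.0
```

Run:
```python
from h import *
g=[.5605,-.036];print(manip.observe()["tool_pos"],rel([[*g,.108]]))
a=eyes.get_image("side");b=eyes.get_image("top")
cv2.imwrite("pics/3.png",np.hstack([cv2.resize(x["color"][y:y+130,c:c+130,::-1],(400,400),interpolation=3) for x,y,c in((a,130,240),(b,140,230))]))
```

```text
[ 0.56029077 -0.03575977  0.22844772] [[-0.04  0.06 12.04]]
```

View pics/3.png

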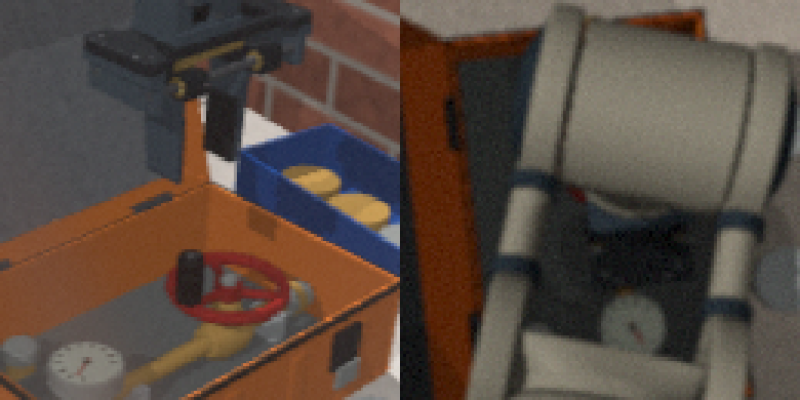

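The fingers sit above the handle, with tip midpoint ~(195,165) over the handle at (190,275), and they close along the case x axis. I'll descend and grip.

Request:
play_rows(series="0 0 4 0 0.4; 0 0 8 0 0.4; 0 0 11 0 0.4; 0 0 12 0 0.4; 0 0 12 0 0.8; 0 0 12 0 1; 0 0 12 0 1; 0 0 12 0 1", grip_force=20)

```text
time: 12.07
tool_pos: [0.5627, -0.0361, 0.1125]
tcp_rot: [2.05, 2.376, 0.003]
force: [-0.6, -0.7, -0.1]
width: 0.337
finger_force: 0.0
```

Request:
play_rows(series="0 0 0 0 1; 0 0 0 0 1; 0 0 0 0 1; 0 0 0 0 1; 0 0 0 0 1")

```text
time: 12.48
tool_pos: [0.5608, -0.0361, 0.1119]
tcp_rot: [2.052, 2.378, -0.001]
force: [-9.8, -1.8, 17.0]
width: 0.259
finger_force: 20.0
```

Run:
```python
from h import *
s=manip.observe();print(s["tool_pos"],s["force"],s["width"],s["finger_force"])
w=T(Q,[.06,-.02,.098])[0];d=s["tool_pos"]-w;print(np.hypot(d[0],d[1]),np.degrees(np.arctan2(d[1],d[0])))
M=R.from_rotvec(s["tcp_rot"]).inv();print(M.as_matrix().round(3))
a0=np.arctan2(d[1],d[0])
for k in range(1,9):
    a=a0-k*np.pi/8;print(k,(M.apply([np.cos(a)-np.cos(a0),np.sin(a)-np.sin(a0),0])*5).round(2))
```

```text
[ 0.56084362 -0.03608058  0.11191466] [-9.7615071  -1.7948857  16.98947905] 0.25936954276989965 20.01176816644147
0.049655171502462354 -174.20524837333718
[[-0.147  0.989 -0.   ]
 [ 0.989  0.147 -0.   ]
 [-0.    -0.001 -1.   ]]
1 [ 1.89  0.47 -0.  ]
2 [ 3.46  1.63 -0.  ]
3 [ 4.47  3.3  -0.  ]
4 [ 4.77  5.22 -0.  ]
5 [ 4.3   7.12 -0.  ]
6 [ 3.14  8.69 -0.  ]
7 [ 1.47  9.7  -0.  ]
8 [-0.46  9.99 -0.  ]
```

Request:
play_rows(series="0 0 -0.4 0 1; 0 0 -0.4 0 1; 0.95 0.15 -0.4 0 1; 1.9 0.47 -0.4 0 1; 2.7 1 -0.4 0 1; 3.46 1.63 -0.4 0 1")

```text
time: 12.98
tool_pos: [0.5702, 0.0015, 0.1144]
tcp_rot: [-2.05, -2.376, 0.004]
force: [-8.2, 0.2, -2.8]
width: 0.254
finger_force: 20.0
```

```bash
cat >> h.py <<'E'
def st():
    s=manip.observe();w=T(Q,[.06,-.02,.098])[0];d=s["tool_pos"]-w
    a=np.arctan2(d[1],d[0]);F=s["force"]
    print("t",s["time"],"r",np.hypot(d[0],d[1]).round(4),"ang",np.degrees(a).round(1),"z",s["tool_pos"][2].round(4),"F",F.round(1),"Frad",(F[0]*np.cos(a)+F[1]*np.sin(a)).round(1),"Ftan",(-F[0]*np.sin(a)+F[1]*np.cos(a)).round(1),"ff",s["finger_force"],s["width"].round(3))
E
python3 -c "
from h import *
st()"
```

```text
Traceback (most recent call last):
  File "h.py", line 24, in st
    print("t",s["time"],"r",np.hypot(d[0],d[1]).round(4),"ang",np.degrees(a).round(1),"z",s["tool_pos"][2].round(4),"F",F.round(1),"Frad",(F[0]*np.cos(a)+F[1]*np.sin(a)).round(1),"Ftan",(-F[0]*np.sin(a)+F[1]*np.cos(a)).round(1),"ff",s["finger_force"],s["width"].round(3))
                                                                                                                                                                                                                                                           ^^^^^^^^^^^^^^^^
AttributeError: 'float' object has no attribute 'round'
```

```bash
sed -i 's/s\["width"\].round(3)/s["width"]/' h.py
python3 - <<'E'
from h import *
st()
M=R.from_rotvec([2.052,2.378,0]).inv()
f=lambda d0,d1:(M.apply([np.cos(np.radians(d1))-np.cos(np.radians(d0)),np.sin(np.radians(d1))-np.sin(np.radians(d0)),0])*5).round(2)[:2]
for k in range(1,7):print(f(140.8,140.8-15*k))
E
```

```text
t 12.9833 r 0.0517 ang 140.9 z 0.1144 F [-8.2  0.2 -2.8] Frad 6.5 Ftan 5.0 ff 19.9996708414983 0.25398312759055236
[0.75 1.07]
[1.19 2.3 ]
[1.3 3.6]
[1.07 4.88]
[0.52 6.07]
[-0.32  7.06]
```

Request:
play_rows(series="0.75 0.97 0 0 1; 1.19 2.2 0 0 1; 1.3 3.5 0 0 1; 1.07 4.78 0 0 1; 0.52 5.97 0 0 1; -0.32 6.96 0 0 1; -0.32 6.96 0 0 1", grip_force=40)

```text
time: 13.57
tool_pos: [0.644, 0.008, 0.1146]
tcp_rot: [2.052, 2.378, 0.003]
force: [10.1, 5.4, -12.7]
width: 0.251
finger_force: 40.0
```

Run:
```python
from h import *
st()
M=R.from_rotvec([2.052,2.378,0]).inv()
f=lambda d0,d1:(M.apply([np.cos(np.radians(d1))-np.cos(np.radians(d0)),np.sin(np.radians(d1))-np.sin(np.radians(d0)),0])*5).round(2)[:2]
for k in range(0,14):
  a=50.8-20*k;print(round(a,1),[list(f(a,a-x)) for x in(7,14,20)])
```

```text
t 13.5667 r 0.0516 ang 49.2 z 0.1146 F [ 10.1   5.4 -12.7] Frad 10.7 Ftan -4.1 ff 39.99168310314417 0.25057765902976653
50.8 [[np.float64(-0.48), np.float64(0.38)], [np.float64(-0.99), np.float64(0.71)], [np.float64(-1.47), np.float64(0.93)]]
30.8 [[np.float64(-0.58), np.float64(0.2)], [np.float64(-1.18), np.float64(0.32)], [np.float64(-1.7), np.float64(0.37)]]
10.8 [[np.float64(-0.61), np.float64(-0.01)], [np.float64(-1.21), np.float64(-0.1)], [np.float64(-1.72), np.float64(-0.23)]]
-9.2 [[np.float64(-0.57), np.float64(-0.22)], [np.float64(-1.11), np.float64(-0.51)], [np.float64(-1.54), np.float64(-0.8)]]
-29.2 [[np.float64(-0.46), np.float64(-0.4)], [np.float64(-0.87), np.float64(-0.86)], [np.float64(-1.17), np.float64(-1.28)]]
-49.2 [[np.float64(-0.29), np.float64(-0.53)], [np.float64(-0.52), np.float64(-1.1)], [np.float64(-0.66), np.float64(-1.61)]]
-69.2 [[np.float64(-0.09), np.float64(-0.6)], [np.float64(-0.11), np.float64(-1.21)], [np.float64(-0.07), np.float64(-1.73)]]
-89.2 [[np.float64(0.12), np.float64(-0.6)], [np.float64(0.31), np.float64(-1.18)], [np.float64(0.53), np.float64(-1.66)]]
-109.2 [[np.float64(0.32), np.float64(-0.52)], [np.float64(0.69), np.float64(-1.0)], [np.float64(1.06), np.float64(-1.38)]]
-129.2 [[np.float64(0.48), np.float64(-0.38)], [np.float64(0.99), np.float64(-0.71)], [np.float64(1.47), np.float64(-0.93)]]
-149.2 [[np.float64(0.58), np.float64(-0.2)], [np.float64(1.18), np.float64(-0.32)], [np.float64(1.7), np.float64(-0.37)]]
-169.2 [[np.float64(0.61), np.float64(0.01)], [np.float64(1.21), np.float64(0.1)], [np.float64(1.72), np.float64(0.23)]]
-189.2 [[np.float64(0.57), np.float64(0.22)], [np.float64(1.11), np.float64(0.51)], [np.float64(1.54), np.float64(0.8)]]
-209.2 [[np.float64(0.46), np.float64(0.4)], [np.float64(0.87), np.float64(0.86)], [np.float64(1.17), np.float64(1.28)]]
```

Request:
play_rows(series="-0.4 0.45 0.2 0 1; -0.85 0.8 0.2 0 1; -1.3 1 0.2 0 1; -1.3 1 0.2 0 1")

```text
time: 13.9
tool_pos: [0.6541, -0.0043, 0.1142]
tcp_rot: [2.052, 2.377, 0.001]
force: [-4.8, -3.7, 12.4]
width: 0.251
finger_force: 40.0
```

Request:
play_rows(series="-0.58 0.2 0 0 1; -1.18 0.32 0 0 1; -1.7 0.37 0 0 1; -1.7 0.37 0 0 1")

```text
time: 14.23
tool_pos: [0.6597, -0.0205, 0.1142]
tcp_rot: [2.052, 2.378, 0.0]
force: [-8.0, -3.5, 14.3]
width: 0.25
finger_force: 40.0
```

```bash
python3 -c "
from h import *
st()"
```

```text
t 14.2333 r 0.0506 ang 12.0 z 0.1142 F [-8.  -3.5 14.3] Frad -8.5 Ftan -1.8 ff 40.01636268105358 0.2503796072299013
```

Request:
play_rows(series="-0.61 -0.1 -0.1 0 1; -1.21 -0.2 -0.1 0 1; -1.72 -0.33 -0.1 0 1; -1.72 -0.33 -0.1 0 1")

```text
time: 14.57
tool_pos: [0.6592, -0.0382, 0.1143]
tcp_rot: [2.052, 2.377, 0.001]
force: [-3.5, -0.5, 7.3]
width: 0.249
finger_force: 40.0
```

```bash
python3 -c "
from h import *
st()"
```

```text
t 14.5667 r 0.0494 ang -8.3 z 0.1143 F [-3.5 -0.5  7.3] Frad -3.4 Ftan -1.0 ff 40.00335678923875 0.2493675105527597
```

Request:
play_rows(series="-0.57 -0.22 0 0 1; -1.11 -0.51 0 0 1; -1.54 -0.8 0 0 1; -1.54 -0.8 0 0 1")

```text
time: 14.9
tool_pos: [0.6529, -0.0544, 0.1143]
tcp_rot: [2.053, 2.378, 0.0]
force: [-6.1, 0.8, 8.9]
width: 0.251
finger_force: 40.0
```

Request:
play_rows(series="-0.46 -0.45 -0.1 0 1; -0.87 -0.95 -0.1 0 1; -1.17 -1.38 -0.1 0 1; -1.17 -1.38 -0.1 0 1")

```text
time: 15.23
tool_pos: [0.6404, -0.0681, 0.1144]
tcp_rot: [-2.053, -2.378, 0.001]
force: [-3.7, -0.7, -2.5]
width: 0.251
finger_force: 40.0
```

Request:
play_rows(series="-0.29 -0.53 0 0 1; -0.52 -1.1 0 0 1; -0.66 -1.61 0 0 1; -0.66 -1.61 0 0 1")

```text
time: 15.57
tool_pos: [0.6253, -0.0761, 0.1144]
tcp_rot: [-2.052, -2.377, 0.0]
force: [-3.2, 4.7, -2.0]
width: 0.251
finger_force: 40.0
```

Request:
play_rows(series="-0.09 -0.6 0 0 1; -0.11 -1.21 0 0 1; -0.07 -1.73 0 0 1; -0.07 -1.73 0 0 1")

```text
time: 15.9
tool_pos: [0.6093, -0.0786, 0.1145]
tcp_rot: [-2.053, -2.378, -0.003]
force: [3.2, 9.5, -6.4]
width: 0.257
finger_force: 40.0
```

Request:
play_rows(series="0.22 -0.6 0.1 0 1; 0.41 -1.18 0.1 0 1; 0.63 -1.66 0.1 0 1; 0.63 -1.66 0.1 0 1")

```text
time: 16.23
tool_pos: [0.6049, -0.0762, 0.1155]
tcp_rot: [2.039, 2.362, 0.024]
force: [80.1, 12.3, -52.3]
width: 0.29
finger_force: 39.2
```

The wheel has met its stop. I'll relax the push.

Request:
play_rows(series="-0.4 0.8 -0.1 0 1; -0.45 1.1 -0.1 0 1; -0.45 1.1 -0.1 0 1")

```text
time: 16.48
tool_pos: [0.6084, -0.0771, 0.1155]
tcp_rot: [2.049, 2.375, 0.011]
force: [24.8, 20.5, -9.2]
width: 0.252
finger_force: 39.9
```

```bash
python3 -c "
from h import *
st()"
```

```text
t 16.4833 r 0.0461 ang -92.3 z 0.1155 F [24.8 20.5 -9.2] Frad -21.5 Ftan 23.9 ff 39.93607037875336 0.25178411419672214
```

Run:
```python
from h import *
M=R.from_rotvec([2.052,2.378,0]).inv()
f=lambda d0,d1:(M.apply([np.cos(np.radians(d1))-np.cos(np.radians(d0)),np.sin(np.radians(d1))-np.sin(np.radians(d0)),0])*5).round(2)[:2]
print(M.apply([.58,.2,0]).round(2))
for b in(-91,89):print("; ".join("%.2f %.2f 0 0 1"%tuple(f(b,b+22.5*k)) for k in range(1,9)))
```

```text
[0.11 0.6  0.  ]
0.06 1.95 0 0 1; 0.87 3.73 0 0 1; 2.29 5.06 0 0 1; 4.11 5.75 0 0 1; 6.06 5.69 0 0 1; 7.84 4.88 0 0 1; 9.18 3.46 0 0 1; 9.87 1.64 0 0 1
-0.06 -1.95 0 0 1; -0.87 -3.73 0 0 1; -2.29 -5.06 0 0 1; -4.11 -5.75 0 0 1; -6.06 -5.69 0 0 1; -7.84 -4.88 0 0 1; -9.18 -3.46 0 0 1; -9.87 -1.64 0 0 1
```

Request:
play_rows(series="0.1 0.5 0 0 1; 0.1 0.55 0 0 1; 0.1 0.55 0 0 1", grip_force=35)

```text
time: 16.73
tool_pos: [0.6101, -0.0767, 0.1153]
tcp_rot: [2.051, 2.377, 0.002]
force: [4.7, 4.0, 4.1]
width: 0.253
finger_force: 35.0
```

```bash
python3 -c "
from h import *
st()"
```

```text
t 16.7333 r 0.0456 ang -90.2 z 0.1153 F [4.7 4.  4.1] Frad -4.0 Ftan 4.7 ff 34.97406635287916 0.25291126636380473
```

Request:
play_rows(series="0.06 1.95 0 0 1; 0.87 3.73 0 0 1; 2.29 5.06 0 0 1; 4.11 5.75 0 0 1; 6.06 5.69 0 0 1; 7.84 4.88 0 0 1; 9.18 3.46 0 0 1; 9.87 1.64 0 0 1")

```text
time: 17.4
tool_pos: [0.6118, 0.0237, 0.1154]
tcp_rot: [2.049, 2.377, 0.002]
force: [4.4, -10.4, 2.1]
width: 0.256
finger_force: 35.0
```

```bash
python3 -c "
from h import *
st()"
```

```text
t 17.4 r 0.0548 ang 88.4 z 0.1154 F [  4.4 -10.4   2.1] Frad -10.3 Ftan -4.7 ff 34.97408382827416 0.2556446973676403
```

Request:
play_rows(series="-0.2 -1.95 0 0 1; -1.07 -3.73 0 0 1; -2.49 -5.06 0 0 1; -4.31 -5.75 0 0 1; -6.2 -5.69 0 0 1; -8 -4.88 0 0 1; -9.3 -3.46 0 0 1; -9.97 -1.64 0 0 1")

```text
time: 18.07
tool_pos: [0.6094, -0.0776, 0.1152]
tcp_rot: [-2.053, -2.376, -0.004]
force: [-3.8, 27.4, 9.8]
width: 0.256
finger_force: 35.0
```

Run:
```python
from h import *
st()
a=eyes.get_image("side");cv2.imwrite("pics/4.png",cv2.resize(a["color"][130:280,220:420,::-1],(800,600),interpolation=3))
```

```text
t 18.0667 r 0.0466 ang -91.1 z 0.1152 F [-3.8 27.4  9.8] Frad -27.3 Ftan -4.3 ff 34.98632642556913 0.25563215762063757
```

View pics/4.png

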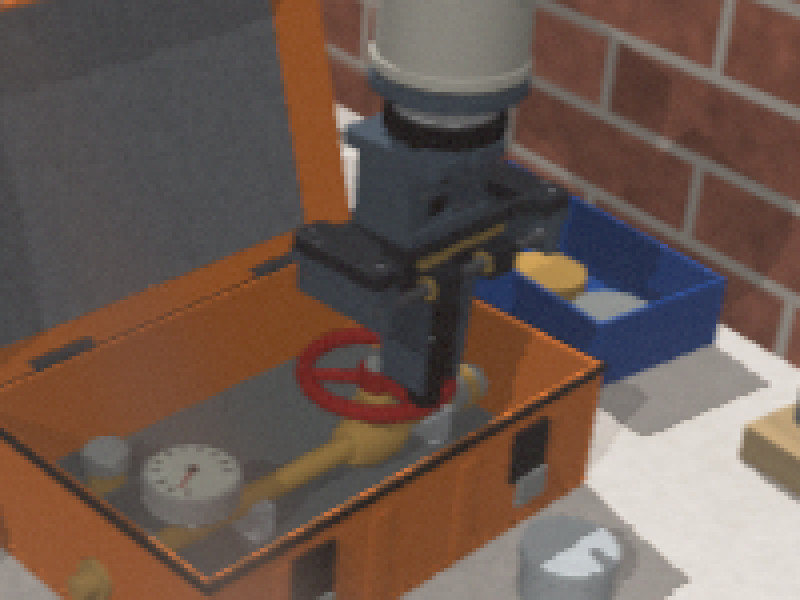

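The handle is still between the fingers at ~(430,385), one turn open. I'll make the second turn with a small radial correction.

Request:
play_rows(series="0.3 1.95 0.1 0 1; 1.2 3.73 0.1 0 1; 2.65 5.06 0.1 0 1; 4.45 5.75 0.1 0 1; 6.35 5.69 0.1 0 1; 8.1 4.88 0.1 0 1; 9.4 3.46 0.1 0 1; 10.1 1.64 0.1 0 1")

```text
time: 18.78
tool_pos: [0.6119, 0.0239, 0.1151]
tcp_rot: [2.047, 2.376, 0.001]
force: [3.2, -20.2, 9.9]
width: 0.257
finger_force: 35.0
```

```bash
python3 -c "
from h import *
st()"
```

```text
t 18.7833 r 0.055 ang 88.3 z 0.1151 F [  3.2 -20.2   9.9] Frad -20.1 Ftan -3.8 ff 35.001743752509356 0.25684786353772404
```

Request:
play_rows(series="-0.15 -1.95 -0.1 0 1; -1 -3.73 -0.1 0 1; -2.4 -5.06 -0.1 0 1; -4.2 -5.75 -0.1 0 1; -6.1 -5.69 -0.1 0 1; -7.85 -4.88 -0.1 0 1; -9.1 -3.46 -0.1 0 1; -9.7 -1.64 -0.1 0 1")

```text
time: 19.45
tool_pos: [0.608, -0.0766, 0.1152]
tcp_rot: [2.053, 2.377, -0.003]
force: [-3.8, -4.9, 5.6]
width: 0.251
finger_force: 35.0
```

Request:
play_rows(series="0 0 0 0 1; 0 0 0 0 1; 0 0 0 0 1")

```text
time: 19.7
tool_pos: [0.6099, -0.0762, 0.1153]
tcp_rot: [2.049, 2.375, -0.001]
force: [3.6, -17.8, 0.9]
width: 0.253
finger_force: 35.0
```

Run:
```python
from h import *
st()
a=eyes.get_image("side");cv2.imwrite("pics/5.png",np.hstack([cv2.resize(a["color"][180:255,290:365,::-1],(400,400),interpolation=3),cv2.resize(a["color"][60:320,150:410,::-1],(400,400))]))
```

```text
t 19.7 r 0.0452 ang -90.5 z 0.1153 F [  3.6 -17.8   0.9] Frad 17.8 Ftan 3.7 ff 34.9987869663164 0.25340861162759737
```

View pics/5.png

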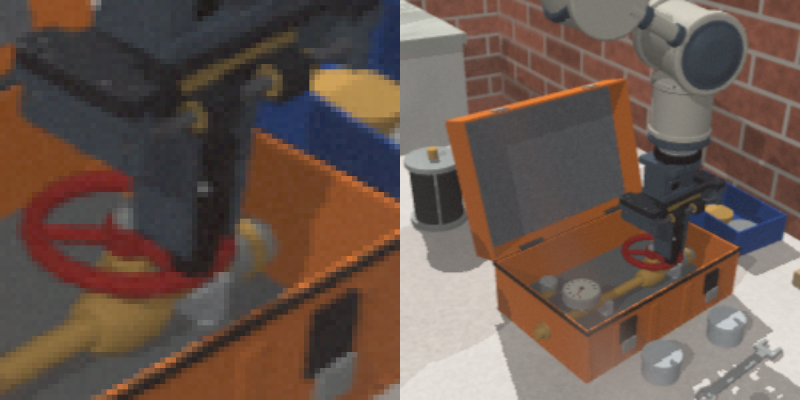

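Request:
play_rows(series="-0.2 -0.05 0 0 1; -0.2 -0.05 0 0 1; -0.2 -0.05 0 0 1; -0.2 -0.05 0 0 1; -0.2 -0.05 0 0 1; -0.2 -0.05 0 0 1")

```text
time: 20.25
tool_pos: [0.609, -0.0765, 0.1152]
tcp_rot: [2.05, 2.377, 0.001]
force: [4.1, -5.9, 4.6]
width: 0.251
finger_force: 35.0
```

```bash
python3 -c "
from h import *
st(); s=manip.observe(); print(s['tool_pos'],np.abs(s['joint_velocities']).max())
if np.linalg.norm(s['force'])<30 and abs(s['tool_pos'][0]-.609)<.0025 and s['finger_force']>20: print(manip.hand_in())"
```

```text
t 20.25 r 0.0455 ang -91.5 z 0.1152 F [ 4.1 -5.9  4.6] Frad 5.7 Ftan 4.2 ff 34.999324344698834 0.25119085092244614
[ 0.60902185 -0.0765387   0.11521339] 0.0011750915779349218
the job is handed in; nothing more can be done
None
```

I handed the job in at 20.3 s (no verdict was returned): the lid is back on its stop, the valve was run clockwise onto its stop then backed off two full turns (within about 2° by the arm's position), and the handle is still gripped at 35 N.

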